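# Roll the copper edge strip flat on a keepsake-box lid

## Robot

A 6-joint arm with a two-finger parallel gripper is mounted at the origin on the work surface. World frame = base frame: x ahead of the robot, y to its left, z up, the work surface at z = 0. Lengths are in m, angles in rad, forces in N, time in s.
With the tool pointing down it reaches from about 0.375 to 0.975 m from the base axis. Payload 3.8 kg.
Tool frame: the origin (TCP) lies at the very end of the fingers, on their centre line; the grasp point (between the pads) lies 19 mm behind it; z points along the fingers, y is the line along which they close (so a half turn about z gives the same grasp; the last joint's range is limited). The gripper opens to 85 mm and grips with 20 to 120 N. Pads are 22 mm wide; open, the fingers measure 114 mm over their backs; the gripper's body (76 mm by 85 mm) begins 54 mm behind the grasp point. The pads swing forward as they close: fully open they stand 13 mm farther back than shut.
Start: joints at [-1.228, 0.264, 1.604, -0, 1.274, -0.037], TCP at [0.25, -0.627, 0.205] pointing down, gripper open.
Joint ranges: [-2.63, 2.63], [-0.94, 2.18], [0.31, 2.57], [-1.31, 4.45], [0, 2.66], [-2.55, 2.55]. Speed limits (rad/s): [2.57, 2.57, 3.14, 3.14, 3.14, 3.14].

## Interface

Orientations are given as a rotation vector (axis times angle).
In Python, from workcell import bot gives the robot as it stands.
- The arm moves only by the shell command python3 -m creep 'ROWS' [FORCE]. ROWS is JSON, a list of rows, each a list of 5 numbers: the shift along the tool's x, y, z in units of 0.05 m (1.0 is 0.05 m), then the turn about the tool's z in units of 0.1 rad (1.0 is 0.1 rad), then the opening, from 0 (shut) to 1 (fully open). In form: [[tx, ty, tz, spin, hand], ...]. A call has 1 to 20 rows; each row shifts and turns the commanded pose from where the row before left it, along the tool's axes as they then stand; what a row does not reach is not made up. A row lasts 1/8 s, in which the tool goes at most 62.5 mm and 10.7 degrees, less where a joint would pass 70% of its speed; a pose out of reach is approached as far as the arm can. A call with a number of a shift or a turn outside -1 to 1 is refused whole. A call with a gripper value outside its range is refused whole. The fingers move at their own pace and stop on an object; FORCE is the grip in N (left out, the last holds). Time passes only in rows, so rows that do not move let the fingers close. It gives the time, the measured TCP pose, the force, the opening and the grip force at its end, in the units of the state.
- bot.read_state(): the state, without advancing time (a new reading comes with each control period).
- bot.read_camera(name): name is "scene" or "top" or "wrist"; returns a dict with "pixels" (420x560x3 uint8, red, green, blue), "vfov" (degrees; the focal length in pixels is half the picture's height over the tangent of half this angle, whatever the lens; pixels are square), "cx", "cy" (the principal point, pixels), "world_to_cam" (4x4, takes a point from world to camera coordinates). Camera axes: x right, y down, z forward; pixel columns grow to the right and rows downward; lengths in m; the calibration is good to about 2 mm. A picture is of the moment at which its call begins. There is no depth.
- bot.finish_job(): hands the job in; it is judged then, once.
Trained networks look in a picture, given as the dict that the camera call returned (one of the last four; its "shot" number tells which), for a name from the list of things; names that differ only in an ending like _2 or _b are one class to them, and where a whole thing is asked for, a point or a joint stands for the part that bears it (a point fixed in the world has none). Each returns a list of dicts, best first, with "score" (0 to 1); they miss things now and then, are a little off and sometimes report something else, mostly with a low value. They report only what shows in the picture. A call takes as long as a camera call. They do not tell look-alikes from the thing itself.
- bot.look_for(target, picture): "bbox" ([left, top, right, bottom] in pixels, round what is visible of it).
- bot.regions_of(target, picture): "mask" (420x560 bool, what is visible of it) and "bbox" ([left, top, right, bottom] in pixels, round what is visible of it).
The state is a dict: "time": time; "q": joint angles; "joint_vel": joint speeds; "joint_torque": joint torques, N m; "tool_pos": TCP position; "tcp_rot": TCP orientation; "wrist_force": force on the tool from outside, world axes, zero at the start; "torque": the same for the moment, N m; "width": opening from 0.0 (shut) to 1.0 (fully open); "grip_force": force on a finger pad.
Only numpy, scipy, OpenCV 4.12 (cv2) and the standard library are available. Lean on these libraries where they do the work, as an engineer would, in place of code of your own. Each camera call takes 0.05 s, during which the arm holds its last target. There are 200 camera calls.

## Task

The three lengths of copper strip along the edge of the white-topped wooden box lid stand proud. Take the orange-handled black twin-wheel roller off its cork mat, line it up with the strip and roll it firmly from one end to the other in one go, without lifting off part-way, until all three lengths are fully home; press with the roller only, never with the gripper. Then stand the roller upright back on the cork mat and let go.

Things in the scene. Friction and masses are not known exactly. Their poses are not given: they have to be found in the camera images.
- roller: Hand roller, upright, 128 mm tall, 0.35 kg. Orange square handle 26 x 26 mm, 68-128 mm above origin. Steel fork 56 (x) by 38 (y) mm, two black wheels, 36 mm diameter, 30 wide, axles along y at x = -21, +21 mm; rolls along x. Origin: fixed to the handle, midway between the wheels, level with their undersides. Fork springs up into the handle: gives at 7.5 N, 15 N at 5 mm, 22 N at 10 mm (stop).
- mat: Cork mat 140 x 140 x 4 mm lying on the table, fixed; the roller stands on it at the start. Origin: centre of its underside, so its top is 4 mm above the origin.
- panel: Wooden box lid, white on top, 120 (x) by 190 (y) mm, fixed on a black rubber pad 150 x 220 mm; white top 27 mm above the origin. Origin: centre of the pad's underside, z up. Copper strip along its +x edge: centre line x = +48 mm, 24 mm wide, three 60 mm lengths end to end along y, centred at y = -60.5, 0, +60.5 mm. Top of a length above origin: 33 mm when proud, 28 mm when fully home.
- trim_1 (a joint): How far the copper length centred at panel y = -60.5 mm has been pressed down: 0 = 5 mm proud, 0.005 m = fully home against its stop. It moves straight down, needs about 5 N, and stays where it is left.
- trim_2 (a joint): How far the copper length centred at panel y = 0 mm has been pressed down: 0 = 5 mm proud, 0.005 m = fully home against its stop. It moves straight down, needs about 5 N, and stays where it is left.
- trim_3 (a joint): How far the copper length centred at panel y = +60.5 mm has been pressed down: 0 = 5 mm proud, 0.005 m = fully home against its stop. It moves straight down, needs about 5 N, and stays where it is left.
Not all that is in view belongs to the job. What is shaped like the roller but green or red is not meant.

How it is judged:
By the outcome, as a careful person would: the job done as asked, in the order asked, and still so for the second after the job is handed in, with the robot touching nothing.
It also fails if it takes over 51 s, if anything falls off the work surface, if the arm or the gripper's body presses on something with over 40 N, if the wrist force passes 120 N, or if a joint passes its speed limit or range.

## Working session

There is one attempt and no reset: what is moved stays moved. The work goes in short steps, Python scripts to look and compute and a shell command to move; the robot and the scene stay as the last step left them, time stands still between calls to the robot, and variables do not carry over. Pictures are saved under pics/ and viewed, at most 11 in all, crops included, and the job is handed in when it is done.

```bash
mkdir -p pics; ls; python3 - <<'E'
from workcell import bot
import cv2,numpy as np
s=bot.read_state(); print(s)
ims=[]
for n in ("scene","top"):
    c=bot.read_camera(n); print(n,c["vfov"],c["cx"],c["cy"],np.round(c["world_to_cam"],4).tolist())
    cv2.imwrite(f"pics/{n}0.png",c["pixels"][:,:,::-1])
    for t in ("roller","mat","panel","trim_1"):
        print(t,[(np.round(d["bbox"]).tolist(),round(d["score"],2)) for d in bot.look_for(t,c)])
E
```

```text
pics
{'time': 0.0, 'q': array([-1.22789381e+00,  2.64788972e-01,  1.60538991e+00,  3.73378250e-05,
        1.27369254e+00, -3.68877093e-02]), 'joint_vel': array([ 8.43473967e-05, -2.33285528e-03, -6.09184627e-04,  1.95292181e-04,
       -1.31750495e-03, -3.95347860e-04]), 'joint_torque': array([ 5.35848030e-04, -5.15114129e+01, -3.67311859e+01,  2.87192133e-04,
        1.30734299e-02, -5.53682668e-06]), 'tool_pos': array([ 0.24998987, -0.6261421 ,  0.20322937]), 'tcp_rot': array([-3.08290571e+00, -5.92551078e-01,  4.89794874e-04]), 'wrist_force': array([ 0.7223789 , -0.23225774,  0.39202807]), 'torque': array([ 0.01469138, -0.01135764,  0.01533721]), 'grip_force': 0.0, 'width': 0.9955210065195692}
scene 47.896258390645144 277.40857811045527 207.42357386003067 [[-0.7554, 0.6551, -0.0145, 0.391], [0.5668, 0.6421, -0.5162, -0.2303], [-0.3289, -0.3982, -0.8563, 1.227], [0.0, 0.0, 0.0, 1.0]]
roller [([220.0, 137.0, 248.0, 188.0], 0.97), ([138.0, 142.0, 170.0, 182.0], 0.82), ([182.0, 102.0, 212.0, 154.0], 0.7), ([262.0, 96.0, 286.0, 142.0], 0.7)]
mat [([196.0, 156.0, 274.0, 215.0], 0.77)]
panel [([267.0, 246.0, 375.0, 365.0], 0.83)]
trim_1 [([297.0, 318.0, 316.0, 351.0], 0.8), ([286.0, 292.0, 303.0, 318.0], 0.69), ([279.0, 264.0, 296.0, 294.0], 0.67)]
top 53.05819142699739 285.29500801747685 214.8518058819691 [[-0.0237, -0.999, -0.0392, -0.0147], [-0.9907, 0.0287, -0.1332, 0.4904], [0.1342, 0.0357, -0.9903, 0.7319], [0.0, 0.0, 0.0, 1.0]]
roller [([385.0, 282.0, 430.0, 327.0], 0.95), ([357.0, 188.0, 394.0, 235.0], 0.8), ([419.0, 106.0, 467.0, 154.0], 0.74), ([432.0, 190.0, 487.0, 222.0], 0.72)]
mat [([322.0, 168.0, 408.0, 258.0], 0.6)]
panel [([116.0, 133.0, 246.0, 240.0], 0.73)]
trim_1 [([199.0, 159.0, 237.0, 184.0], 0.95), ([171.0, 146.0, 208.0, 168.0], 0.82), ([140.0, 135.0, 172.0, 159.0], 0.62)]
```

View pics/top0.png

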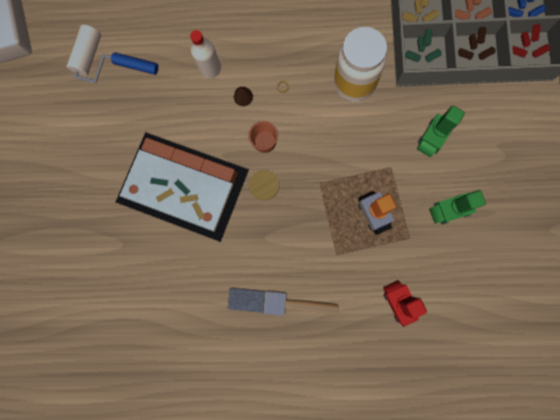

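View pics/scene0.png

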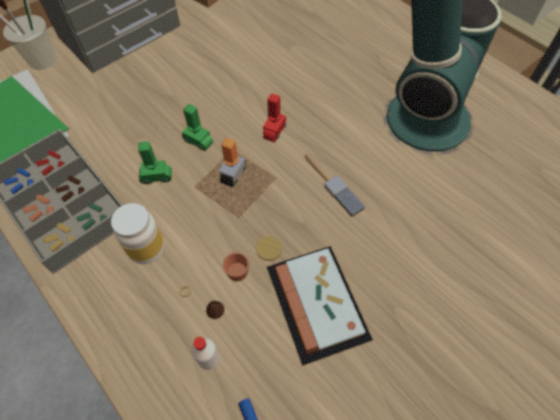

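Candidates shaped like the roller, in the top view: orange at (378,210) on the mat, green at (440,130) and (458,207), and red at (405,303). The orange one on the cork mat fits the description. In the scene view it is at (232,162). The copper strip is the upper edge of the lid, from (145,147) to (235,172) in the top view.

```bash
cat > h.py <<'E'
import numpy as np, cv2
from workcell import bot
from scipy.optimize import minimize
from scipy.spatial.transform import Rotation as R
def K(c):
    f=c["pixels"].shape[0]/2/np.tan(np.radians(c["vfov"])/2); return f
def proj(c,P):
    p=np.c_[P,np.ones(len(P))]@np.array(c["world_to_cam"]).T
    return np.c_[c["cx"]+K(c)*p[:,0]/p[:,2], c["cy"]+K(c)*p[:,1]/p[:,2]]
def unproj(c,uv,z):
    uv=np.atleast_2d(uv).astype(float); W=np.array(c["world_to_cam"]); C=-W[:3,:3].T@W[:3,3]
    d=np.c_[(uv[:,0]-c["cx"])/K(c),(uv[:,1]-c["cy"])/K(c),np.ones(len(uv))]@W[:3,:3]
    return (C+d*((z-C[2])/d[:,2])[:,None])[:,:2]
def rect(c,m,z):
    v,u=np.nonzero(m); w=unproj(c,np.c_[u,v],z)
    (x,y),(a,b),t=cv2.minAreaRect((w*1000).astype(np.float32))
    return np.round([x,y,a,b,t],1)
def box(x,y,yaw,dx,dy,z0,z1):
    P=np.array([[sx*dx/2,sy*dy/2,z] for sx in(-1,1) for sy in(-1,1) for z in(z0,z1)])
    c,s=np.cos(yaw),np.sin(yaw); return np.c_[x+c*P[:,0]-s*P[:,1],y+s*P[:,0]+c*P[:,1],P[:,2]]
def hullmask(c,P,S=4):
    m=np.zeros((420*S,560*S),np.uint8); h=cv2.convexHull(((proj(c,P)+.5)*S).astype(np.int32)); cv2.fillConvexPoly(m,h,1)
    return cv2.resize(m.astype(np.float32),(560,420),interpolation=cv2.INTER_AREA)
def fit(cms,dx,dy,z0,z1,x0):
    def cost(p):
        e=0
        for c,m in cms:
            h=hullmask(c,box(p[0]/1000,p[1]/1000,p[2]/20,dx,dy,z0,z1)); e+=1-np.minimum(h,m).sum()/np.maximum(h,m).sum()
        return e
    x0=[x0[0]*1000,x0[1]*1000,x0[2]*20]
    r=minimize(cost,x0,method="Nelder-Mead",options=dict(initial_simplex=np.array([x0]+[np.array(x0)+d for d in np.diag([8,8,4])])))
    return r.x/[1000,1000,20],r.fun
def orange(c,bb,pad=6):
    hsv=cv2.cvtColor(c["pixels"],cv2.COLOR_RGB2HSV); m=cv2.inRange(hsv,(5,190,110),(17,255,255))
    k=np.zeros_like(m); l,t,r,b=[int(v) for v in bb]; k[t-pad:b+pad,l-pad:r+pad]=1
    return (m>0)&(k>0)
E
python3 - <<'E'
from h import *
cs=[bot.read_camera(n) for n in("top","scene")]
bbs=[(355,185,398,237),(218,135,250,190)]
ms=[]
for c,bb in zip(cs,bbs):
    print("mat",rect(c,bot.regions_of("mat",c)[0]["mask"],.004))
    tr=bot.regions_of("trim_1",c); u=np.zeros((420,560),bool)
    for d in tr[:3]: u|=d["mask"]
    print("strip",rect(c,u,.033),[(rect(c,d["mask"],.033),round(d["score"],2)) for d in tr])
    print("panel",rect(c,bot.regions_of("panel",c)[0]["mask"],.0))
    m=orange(c,bb); ms.append(m.astype(np.float32)); print("orange px",m.sum())
x0=unproj(cs[0],[[382,207]],.132)[0]; print(x0)
for k in([0,1],[0],[1]):
    print(fit([(cs[i],ms[i]) for i in k],.026,.026,.072,.132,[*x0,.43]))
a=cv2.resize(cs[0]["pixels"][150:270,310:440],None,fx=4,fy=4,interpolation=cv2.INTER_CUBIC)
cv2.imwrite("pics/crop.png",a[:,:,::-1])
E
```

```text
mat [ 498.8 -174.3  139.6  139.3   10.7]
strip [601.7 152.9 183.9  29.   68.8] [(array([623.7, 209.2,  63. ,  28.9,  69.5]), 0.92), (array([600.4, 152.8,  61. ,  26.9,  69.5]), 0.88), (array([578.4,  96.5,  61.7,  25. ,  69.5]), 0.76)]
panel [558.6 172.3 222.5 152.2  68.3]
orange px 107
mat [ 499.8 -174.9  139.4  140.8   10.8]
strip [603.4 154.2 181.9  26.1  68.2] [(array([625.6, 209.7,  62.7,  25. ,  66.1]), 0.85), (array([603. , 153.4,  60.2,  24.4,  68.7]), 0.81), (array([580.6,  96.9,  58.7,  25.3,  67. ]), 0.6)]
panel [556.5 170.2 224.9 155.   68.7]
orange px 6
[ 0.48440858 -0.18318452]
(array([ 0.4859538 , -0.18149132,  0.68565327]), np.float64(1.718362808227539))
(array([ 0.48154098, -0.17739522,  0.65528563]), np.float64(0.7311135530471802))
(array([ 0.48472054, -0.19702128,  1.02281264]), np.float64(0.9809561371803284))
```

View pics/crop.png

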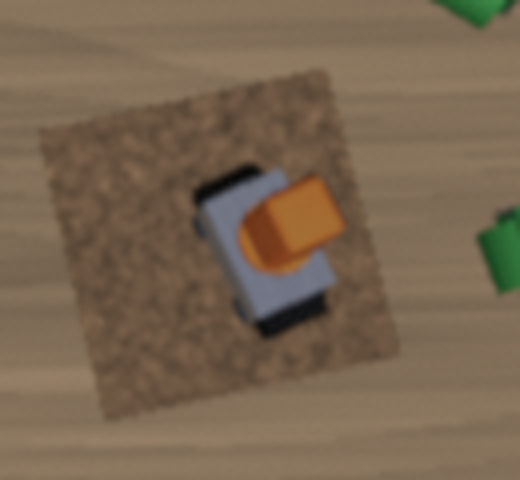

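The crop shows the orange square handle with its top face at (308,215), the grey fork and the black wheels at (230,185) and (292,315). It is the right roller. I'll refine its pose with a looser colour threshold.

```bash
sed -i 's/(5,190,110),(17,255,255)/(3,150,60),(19,255,255)/' h.py; python3 - <<'E'
from h import *
cs=[bot.read_camera(n) for n in("top","scene")]
bbs=[(355,185,398,237),(218,135,250,190)]
ms=[]
for c,bb in zip(cs,bbs):
    m=orange(c,bb); print(m.sum(),np.argwhere(m).min(0),np.argwhere(m).max(0)); ms.append(m.astype(np.float32))
x0=[.484,-.183,.43]
for k in([0,1],[0],[1]):
    print(fit([(cs[i],ms[i]) for i in k],.026,.026,.066,.132,x0))
for c in cs:
    r=bot.regions_of("roller",c); 
    for d in r:
        l,t,rr,b=d["bbox"]; cx,cy=(l+rr)/2,(t+b)/2
        bb=bbs[cs.index(c) if 0 else [id(q) for q in cs].index(id(c))]
        if bb[0]<cx<bb[2] and bb[1]<cy<bb[3]:
            # whole-roller: two boxes union is non-convex; use low part only
            m=d["mask"].astype(np.float32)
            def cost(p):
                P=[box(p[0]/1e3,p[1]/1e3,p[2]/20,.026,.026,.066,.132),box(p[0]/1e3,p[1]/1e3,p[2]/20,.056,.038,.022,.05),box(p[0]/1e3,p[1]/1e3,p[2]/20,.078,.030,.014,.03)]
                h=np.max([hullmask(c,q) for q in P],0); return 1-np.minimum(h,m).sum()/np.maximum(h,m).sum()
            s=np.array([484,-183,8.6]); q=minimize(cost,s,method="Nelder-Mead",options=dict(initial_simplex=np.array([s]+[s+e for e in np.diag([8,8,4])])))
            print("whole",q.x/[1e3,1e3,20],q.fun)
E
```

```text
399 [194 370] [217 395]
297 [139 222] [164 236]
(array([ 0.48993904, -0.19008653,  0.57910171]), np.float64(0.3606210947036743))
(array([ 0.48967874, -0.18971343,  0.5582991 ]), np.float64(0.09202718734741211))
(array([ 0.49164471, -0.19147023,  0.97772543]), np.float64(0.18267518281936646))
whole [ 0.4911598  -0.1895492   0.40760982] 0.07817989587783813
whole [ 0.49189534 -0.18930242  0.41704896] 0.10315650701522827
```

```bash
cat >> h.py <<'E'
def go(x,y,z,ang):
    s=bot.read_state(); M=R.from_rotvec(s["tcp_rot"]).as_matrix(); p=s["tool_pos"]
    a=np.arctan2(M[1,0],M[0,0]); d=M.T@(np.array([x,y,z])-p)/.05
    da=(ang-a+np.pi/2)%np.pi-np.pi/2
    print("t",round(s["time"],2),"pos",np.round(p,4),"ang",round(np.degrees(a),2),"tilt",np.round(np.degrees(M[:2,2]),2),"F",np.round(s["wrist_force"],1),"T",np.round(s["torque"],2),"w",round(s["width"],3),"g",round(s["grip_force"],1),"q",np.round(s["q"],2))
    print("units shift",np.round(d,3),"spin",round(-da/.1,2))
E
python3 -m creep '[[0.64,-0.53,0,0,1],[0.64,-0.53,0,0,1],[0.64,-0.53,0,0,1],[0.64,-0.53,0,0,1],[0.64,-0.53,0,0,1],[0.64,-0.53,0,0,1],[0.64,-0.53,0,0,1],[0.64,-0.53,0,0,1],[0.64,-0.53,0,0,1],[0.64,-0.53,0,0,1],[0.64,-0.53,0,0,1],[0.64,-0.53,0,0,1],[0,0,0,-1,1],[0,0,0,-1,1],[0,0,0,-1,1],[0,0,0,-1,1],[0,0,0,-1,1],[0,0,0,-1,1],[0,0,0,-1,1],[0,0,0,-1,1]]'
python3 -m creep '[[0,0,0,-1,1],[0,0,0,-1,1],[0,0,0,-1,1],[0,0,0,-1,1],[0,0,0,-1,1],[0,0,0,-1,1],[0,0,0,-1,1],[0,0,0,-1,1],[0,0,0,0,1]]'
python3 - <<'E'
from h import *
go(.4913,-.1895,.083,np.radians(113.6))
c=bot.read_camera("wrist"); cv2.imwrite("pics/w1.png",c["pixels"][:,:,::-1])
for d in bot.regions_of("roller",c): print(np.round(d["bbox"]),d["score"])
P=np.array([[.4913,-.1895,.132]]);print(proj(c,P),np.round(proj(c,box(.4913,-.1895,.412,.026,.026,.132,.132))[::2]))
E
```

```text
time: 3.6
tool_pos: [0.489, -0.1892, 0.2047]
tcp_rot: [2.608, 1.752, 0.0]
wrist_force: [-1.2, 1.1, -0.1]
width: 1.002
grip_force: 0.0
time: 4.72
tool_pos: [0.489, -0.1892, 0.2047]
tcp_rot: [1.725, 2.625, 0.0]
wrist_force: [0.8, 0.7, 0.0]
width: 1.002
grip_force: 0.0
t 4.72 pos [ 0.489  -0.1892  0.2047] ang 113.37 tilt [ 0.02 -0.01] F [0.8 0.7 0. ] T [-0.03 -0.   -0.01] w 1.002 g 0.0 q [-0.42 -0.02  1.92 -0.    1.24 -0.82]
units shift [-0.023  0.039  2.435] spin -0.04
[323. 276. 371. 349.] 0.96
[213. 247. 256. 342.] 0.91
[ 65. 136. 178. 185.] 0.74
[247. 161. 314. 223.] 0.66
[[284.04727515 203.87597313]] [[269. 219.]
 [268. 189.]
 [300. 219.]
 [300. 188.]]
```

View pics/w1.png

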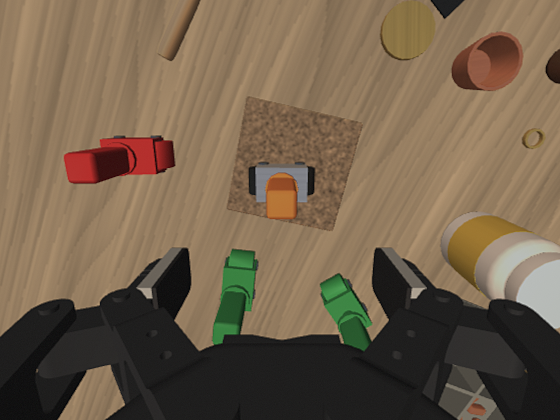

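The wrist view shows the orange roller squared up between the fingers. Its handle top is at (281,205), against a predicted (284,204), and nothing is in the way. Next I go down and grasp.

```bash
python3 -m creep '[[-0.02,0.04,0.6,0,1],[0,0,0.6,0,1],[0,0,0.5,0,1],[0,0,0.4,0,1],[0,0,0.33,0,1],[0,0,0,0,0],[0,0,0,0,0],[0,0,0,0,0],[0,0,0,0,0],[0,0,0,0,0],[0,0,0,0,0],[0,0,0,0,0],[0,0,0,0,0]]' 90
python3 - <<'E'
from h import *
go(.4913,-.1895,.083,np.radians(113.6))
E
```

```text
time: 6.45
tool_pos: [0.4923, -0.1897, 0.0844]
tcp_rot: [1.723, 2.624, 0.001]
wrist_force: [-0.8, 1.0, 4.9]
width: 0.278
grip_force: 91.9
t 6.45 pos [ 0.4923 -0.1897  0.0844] ang 113.43 tilt [ 0.13 -0.05] F [-0.8  1.   4.9] T [ 0.13 -0.06 -0.01] w 0.278 g 91.9 q [-0.42  0.09  2.04  0.    1.01 -0.82]
units shift [ 0.013 -0.017  0.028] spin -0.03
```

Grasped. Now I lift, carry it to above the near end of the strip, and turn.

```bash
python3 -m creep '[[0,0,-0.5,0,0],[0,0,-0.8,0,0],[0,0,-0.7,0,0],[0.45,0.38,0,0,0],[0.45,0.38,0,0,0],[0.45,0.38,0,0,0],[0.45,0.38,0,0,0],[0.45,0.38,0,0,0],[0.45,0.38,0,0,0],[0.45,0.38,0,0,0],[0.45,0.38,0,0,0],[0.45,0.38,0,0,0],[0.45,0.38,0,0,0]]'
python3 -m creep '[[0,0,0,-1,0],[0,0,0,-1,0],[0,0,0,-1,0],[0,0,0,-1,0],[0,0,0,-1,0],[0,0,0,-1,0],[0,0,0,-1,0],[0,0,0,-0.9,0],[0,0,0,0,0]]'
python3 - <<'E'
from h import *
go(.578,.092,.1844,np.radians(158.6))
for n in ("top","scene","wrist"):
    c=bot.read_camera(n); cv2.imwrite(f"pics/{n}2.png",c["pixels"][:,:,::-1])
    for t in ("trim_1","roller","panel"):
      for d in bot.regions_of(t,c): print(n,t,np.round(d["bbox"]),round(d["score"],2),rect(c,d["mask"],.033) if t=="trim_1" else rect(c,d["mask"],0) if t=="panel" else "")
E
python3 -c "
import cv2,numpy as np
a=cv2.imread('pics/wrist2.png');b=cv2.imread('pics/top2.png')[90:300,90:370]
cv2.imwrite('pics/m2.png',cv2.resize(np.vstack([a,cv2.resize(b,(560,420))]),(400,600)))"
```

```text
time: 8.07
tool_pos: [0.575, 0.0934, 0.1813]
tcp_rot: [-1.723, -2.624, 0.003]
wrist_force: [1.0, -0.3, -4.0]
width: 0.283
grip_force: 90.8
time: 9.2
tool_pos: [0.5749, 0.0925, 0.1815]
tcp_rot: [-0.582, -3.085, 0.001]
wrist_force: [0.3, 0.9, -3.5]
width: 0.284
grip_force: 90.8
t 9.2 pos [0.5749 0.0925 0.1815] ang 158.64 tilt [-0.16 -0.03] F [ 0.3  0.9 -3.5] T [-0.01  0.02  0.02] w 0.284 g 90.8 q [ 0.12  0.11  1.83 -0.    1.21 -1.08]
units shift [-0.061  0.013 -0.058] spin 0.01
top trim_1 [173. 146. 193. 164.] 0.8 [605.  163.4  37.3  24.6  69.5]
top trim_1 [141. 138. 172. 158.] 0.59 [623.8 208.6  58.3  25.9  69.5]
top trim_1 [201. 169. 234. 183.] 0.47 [568.9  96.5  61.8  20.8  88.1]
top roller [385. 280. 429. 327.] 0.91 
top roller [180. 138. 233. 174.] 0.83 
top roller [418. 105. 466. 152.] 0.64 
top roller [429. 191. 488. 224.] 0.58 
top panel [141. 137. 245. 239.] 0.62 [558.4 171.7 223.7 152.3  68.1]
scene trim_1 [297. 316. 317. 353.] 0.95 [625.2 209.7  62.   24.6  68.3]
scene trim_1 [286. 292. 303. 321.] 0.53 [603.  153.1  59.6  24.5  68.7]
scene trim_1 [281. 274. 297. 290.] 0.5 [583.6 106.3  42.1  25.8  66.2]
scene roller [180. 101. 211. 152.] 0.96 
scene roller [270. 226. 301. 278.] 0.84 
scene roller [138. 140. 173. 185.] 0.72 
scene panel [269. 246. 372. 364.] 0.75 [556.5 169.3 221.2 150.5  68.1]
scene panel [270. 226. 302. 278.] 0.65 [534.7  38.5 122.6  53.6  69.3]
wrist trim_1 [314. 170. 372. 195.] 0.83 [598.6 152.4  58.8  24.   68.7]
wrist trim_1 [260. 172. 315. 185.] 0.69 [570.3  99.5  58.5  14.   68.7]
wrist roller [  0. 304.  30. 367.] 0.64 
wrist roller [230. 178. 327. 300.] 0.61
```

View pics/m2.png

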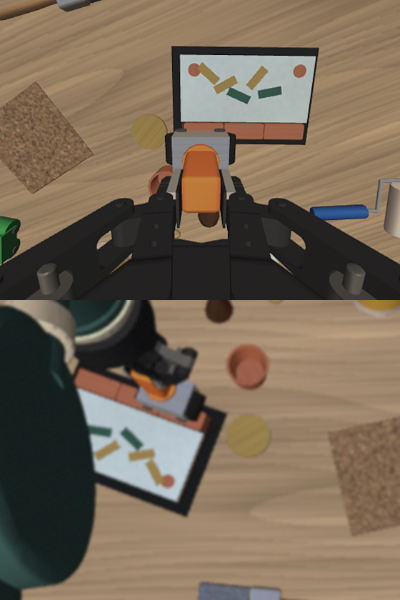

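```bash
python3 -m creep '[[-0.07,0.01,0.4,0,0],[0,0,0.4,0,0],[0,0,0.3,0,0],[0,0,0.16,0,0],[0,0,0,0,0]]'
python3 - <<'E'
from h import *
go(.5783,.0916,.1134,np.radians(158.5))
s=bot.read_state();p=s["tool_pos"]
for n in ("scene","top","wrist"):
    c=bot.read_camera(n); cv2.imwrite(f"pics/{n}3.png",c["pixels"][:,:,::-1])
    if n=="scene": a=cv2.resize(c["pixels"][190:370,230:390],(640,600),interpolation=cv2.INTER_CUBIC)[:,:,::-1]; cv2.imwrite("pics/s3c.png",a)
E
```

```text
time: 10.42
tool_pos: [0.5787, 0.0918, 0.1189]
tcp_rot: [-0.58, -3.085, 0.001]
wrist_force: [-0.3, 0.3, -3.9]
width: 0.282
grip_force: 90.7
t 10.43 pos [0.5787 0.0918 0.1189] ang 158.7 tilt [-0.12 -0.01] F [-0.3  0.3 -3.9] T [-0.02  0.02 -0.  ] w 0.282 g 90.7 q [ 0.11  0.17  1.89  0.    1.09 -1.08]
units shift [ 0.007 -0.007  0.109] spin 0.03
```

View pics/s3c.png

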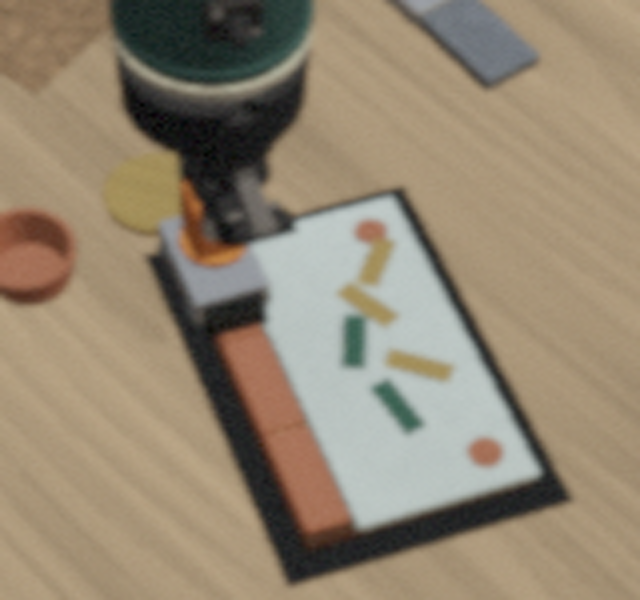

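View pics/wrist3.png

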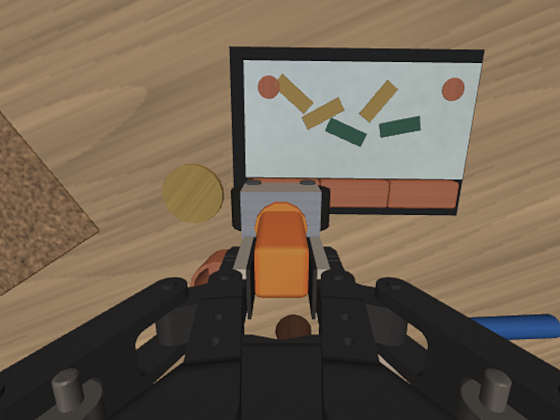

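```bash
python3 - <<'E'
from h import *
u=np.array([np.cos(np.radians(68.5)),np.sin(np.radians(68.5))]); s0=np.array([.6019,.1532]); n=np.array([u[1],-u[0]])
p=bot.read_state()["tool_pos"]; z=p[2]-.0804
for nm in ("scene","wrist"):
    c=bot.read_camera(nm)
    img=cv2.resize(c["pixels"],None,fx=4,fy=4,interpolation=cv2.INTER_CUBIC)[:,:,::-1].copy()
    def dr(P,col):
        q=((proj(c,P)+.5)*4).astype(int)
        for a in range(8):
            for b in (1,2,4):
                if not a&b: cv2.line(img,tuple(map(int,q[a])),tuple(map(int,q[a|b])),col,1)
    th=np.radians(68.7)
    dr(box(p[0],p[1],th,.056,.038,z+.022,z+.05),(255,0,0)); dr(box(p[0],p[1],th,.078,.030,z,z+.036),(0,0,255))
    for k in(-1,0,1):
        m=s0+u*k*.0605; dr(box(m[0],m[1],th,.06,.024,.028,.033),(0,255,0))
    o=(np.array([240,215]) if nm=="scene" else np.array([225,150]))*4
    cr=img[o[1]:o[1]+480,o[0]:o[0]+ (400 if nm=="scene" else 960)]
    cv2.imwrite(f"pics/ov_{nm}.png",cr)
a=cv2.imread("pics/ov_scene.png");b=cv2.imread("pics/ov_wrist.png")[:300]
b=cv2.resize(b,(800,250)); a=cv2.resize(a,(290,348)); o=np.zeros((600,800,3),np.uint8); o[:348,:290]=a;o[350:600]=b; cv2.imwrite("pics/ov.png",o)
E
```

```text
(no output)
```

View pics/ov.png

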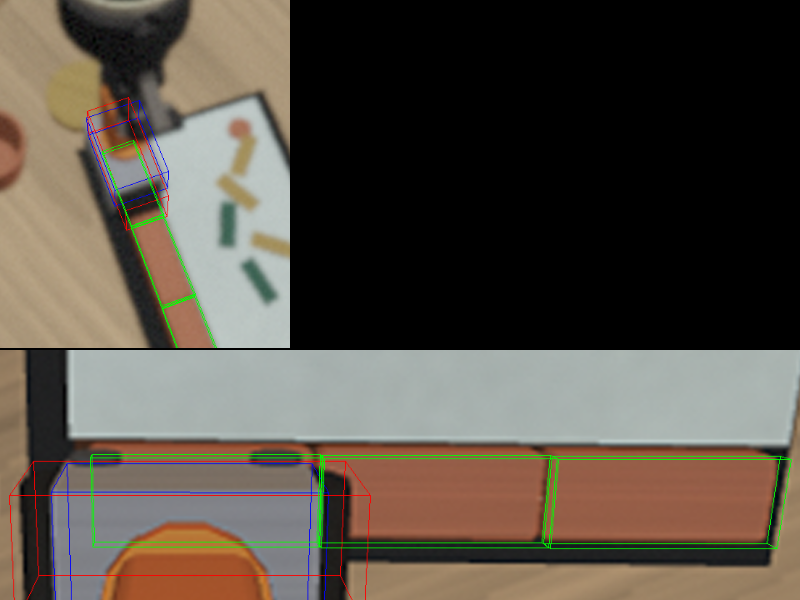

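The overlay shows the roller matching its model in the wrist view. The strip lies about 2 mm further towards the white side there, but it matches in the scene view. I'll compromise with +1.2 mm along tool x, then press gradually.

```bash
python3 -m creep '[[0.025,0,0.08,0,0],[0,0,0.08,0,0],[0,0,0.07,0,0],[0,0,0.07,0,0],[0,0,0,0,0]]' 110
python3 - <<'E'
from h import *
go(.5783,.0916,.1014,np.radians(158.5))
E
```

```text
time: 11.3
tool_pos: [0.5793, 0.0927, 0.107]
tcp_rot: [0.58, 3.086, 0.002]
wrist_force: [-3.4, -0.2, 7.9]
width: 0.273
grip_force: 114.8
t 11.3 pos [0.5793 0.0927 0.107 ] ang 158.69 tilt [0.11 0.04] F [-3.4 -0.2  7.9] T [0.23 0.68 0.03] w 0.273 g 114.8 q [ 0.12  0.18  1.9   0.    1.07 -1.08]
units shift [ 0.011 -0.028  0.111] spin 0.03
```

```bash
python3 -m creep '[[0,0,0.05,0,0],[0,0,0.05,0,0],[0,0,0.05,0,0],[0,0,0,0,0]]'
python3 - <<'E'
from h import *
go(.6261,.2146,.1014,np.radians(158.5))
E
```

```text
time: 11.8
tool_pos: [0.58, 0.0931, 0.1014]
tcp_rot: [0.58, 3.084, 0.003]
wrist_force: [-5.9, 0.6, 16.0]
width: 0.281
grip_force: 115.7
t 11.8 pos [0.58   0.0931 0.1014] ang 158.69 tilt [0.19 0.08] F [-5.9  0.6 16. ] T [0.35 1.39 0.  ] w 0.281 g 115.7 q [ 0.12  0.18  1.9   0.    1.05 -1.08]
units shift [0.024 2.6   0.007] spin 0.03
```

```bash
python3 -m creep '[[0.01,0.1,0,0,0],[0.01,0.13,0,0,0],[0.01,0.13,0,0,0],[0.01,0.13,0,0,0],[0.01,0.13,0,0,0],[0,0.13,0,0,0],[0,0.13,0,0,0],[0,0.13,0,0,0]]'
python3 - <<'E'
from h import *
go(.6261,.2146,.1014,np.radians(158.5))
E
```

```text
time: 12.8
tool_pos: [0.5978, 0.1413, 0.1024]
tcp_rot: [0.58, 3.081, 0.005]
wrist_force: [-2.4, -0.3, 15.6]
width: 0.278
grip_force: 115.7
t 12.8 pos [0.5978 0.1413 0.1024] ang 158.69 tilt [0.42 0.1 ] F [-2.4 -0.3 15.6] T [ 0.17  0.59 -0.04] w 0.278 g 115.7 q [ 0.19  0.23  1.85  0.    1.06 -1.01]
units shift [0.006 1.572 0.027] spin 0.03
```

```bash
python3 -m creep '[[0.01,0.13,0.01,0,0],[0.01,0.13,0.01,0,0],[0,0.13,0.01,0,0],[0,0.13,0,0,0],[0,0.13,0,0,0],[0,0.13,0,0,0],[0,0.13,0,0,0],[0,0.13,0,0,0],[0,0.13,0,0,0],[0,0.13,0,0,0],[0,0.13,0,0,0],[0,0.13,0,0,0],[0,0.04,0,0,0],[0,0,0,0,0]]'
python3 - <<'E'
from h import *
go(.6261,.2146,.1014,np.radians(158.5))
c=bot.read_camera("wrist"); cv2.imwrite("pics/w4.png",c["pixels"][:,:,::-1])
E
```

```text
time: 14.55
tool_pos: [0.627, 0.2169, 0.102]
tcp_rot: [0.579, 3.079, 0.008]
wrist_force: [-0.9, 0.9, 15.4]
width: 0.278
grip_force: 115.7
t 14.55 pos [0.627  0.2169 0.102 ] ang 158.71 tilt [0.56 0.18] F [-0.9  0.9 15.4] T [-0.01  0.26  0.04] w 0.278 g 115.7 q [ 0.3   0.31  1.74  0.    1.08 -0.9 ]
units shift [ 0.    -0.049  0.011] spin 0.04
```

View pics/w4.png

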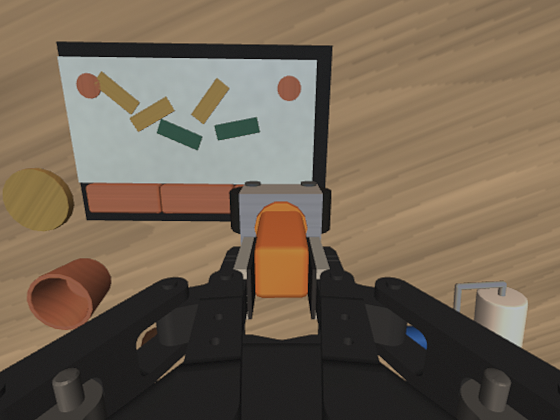

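The roller is at the far end with the force steady at about 19 N, and the two visible lengths look flush. I lift straight up and check the strip.

```bash
python3 -m creep '[[0,0,-0.3,0,0],[0,0,-0.5,0,0],[0,0,-0.6,0,0],[0,0,-0.6,0,0],[0,-0.6,0,0,0],[0,-0.6,0,0,0],[-0.05,-0.69,0,0,0],[-0.05,-0.69,0,0,0],[-0.05,-0.69,0,0,0],[-0.05,-0.69,0,0,0],[-0.05,-0.69,0,0,0],[-0.05,-0.69,0,0,0],[-0.05,-0.69,0,0,0],[-0.05,-0.69,0,0,0],[-0.05,-0.69,0,0,0],[0,-0.69,0,0,0]]'
python3 -m creep '[[0,0,0,1,0],[0,0,0,1,0],[0,0,0,1,0],[0,0,0,1,0],[0,0,0,1,0],[0,0,0,1,0],[0,0,0,1,0],[0,0,0,0.9,0],[0,0,0,0,0]]'
python3 - <<'E'
from h import *
go(.4985,-.1755,.0844,np.radians(113.43))
cr=[]
for n,(x,y) in (("top",(110,125)),("scene",(265,245))):
    c=bot.read_camera(n)
    print(n,"mat",rect(c,bot.regions_of("mat",c)[0]["mask"],.004))
    img=cv2.resize(c["pixels"][y:y+125,x:x+140],None,fx=4,fy=4,interpolation=cv2.INTER_CUBIC)[:,:,::-1]; cr.append(img)
cv2.imwrite("pics/chk.png",cv2.resize(np.hstack(cr),(800,357)))
E
```

```text
time: 16.6
tool_pos: [0.4953, -0.1712, 0.1951]
tcp_rot: [-0.58, -3.086, -0.0]
wrist_force: [-0.2, 0.3, -3.5]
width: 0.275
grip_force: 113.1
time: 17.73
tool_pos: [0.4957, -0.1701, 0.1951]
tcp_rot: [-1.722, -2.626, 0.001]
wrist_force: [0.6, -0.3, -3.2]
width: 0.277
grip_force: 113.1
t 17.73 pos [ 0.4957 -0.1701  0.1951] ang 113.49 tilt [-0.09  0.03] F [ 0.6 -0.3 -3.2] T [ 0.02 -0.   -0.03] w 0.277 g 113.1 q [-0.38 -0.02  1.93 -0.    1.22 -0.79]
units shift [-0.124  0.011  2.215] spin 0.01
top mat [ 504.9 -175.6  185.7   98.9   70.9]
scene mat [ 500.  -172.8  142.   142.    11.9]
```

View pics/chk.png

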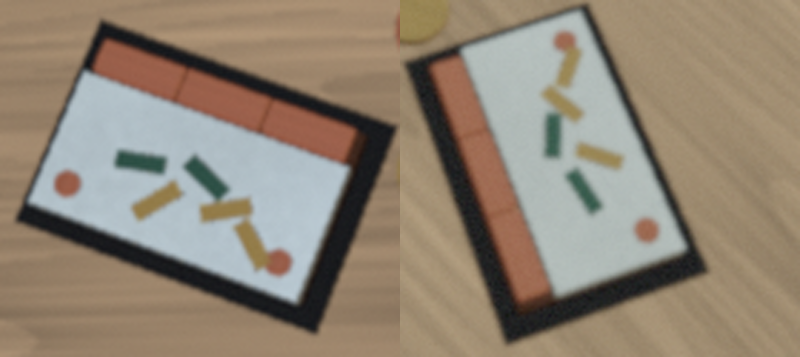

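```bash
python3 - <<'E'
from h import *
for n in ("top","scene"):
    c=bot.read_camera(n)
    for z in (.033,.028): print(n,z,[(rect(c,d["mask"],z).tolist(),round(d["score"],2)) for d in bot.regions_of("trim_1",c)])
    a=proj(c,np.array([[.6019,.1532,.033],[.6019,.1532,.028]])); print("expected shift px",a[1]-a[0])
old=cv2.imread("pics/scene0.png"); new=bot.read_camera("scene")["pixels"][:,:,::-1]
def edge(im,k):  # sub-pixel offset of strip region via phase correlation
    return im
for k,(x,y) in enumerate([(279,264),(286,290),(297,318)]):
    A=cv2.cvtColor(old[y-2:y+32,x-10:x+22],cv2.COLOR_BGR2LAB)[:,:,1].astype(np.float32);B=cv2.cvtColor(np.ascontiguousarray(new[y-2:y+32,x-10:x+22]),cv2.COLOR_BGR2LAB)[:,:,1].astype(np.float32)
    print(k,cv2.phaseCorrelate(A,B,cv2.createHanningWindow(A.shape[::-1],cv2.CV_32F)))
E
```

```text
top 0.033 [([599.9, 151.6, 58.8, 24.1, 68.1], 0.81), ([576.8, 94.4, 60.1, 24.0, 66.3], 0.76), ([622.2, 207.0, 61.7, 26.5, 69.5], 0.76)]
top 0.028 [([601.3, 153.0, 59.2, 24.2, 68.1], 0.81), ([578.0, 95.4, 60.5, 24.1, 66.3], 0.76), ([623.8, 208.8, 62.1, 26.7, 69.5], 0.76)]
expected shift px [0.71924307 0.70966718]
scene 0.033 [([582.3, 98.5, 58.5, 23.6, 67.6], 0.86), ([627.2, 210.7, 60.7, 25.4, 66.2], 0.75), ([603.8, 154.4, 60.1, 26.7, 68.3], 0.72)]
scene 0.028 [([581.0, 96.9, 58.8, 23.7, 67.6], 0.86), ([626.0, 209.8, 61.0, 25.5, 66.2], 0.75), ([602.6, 153.2, 60.5, 26.8, 68.3], 0.72)]
expected shift px [-0.04629979  0.85436725]
0 ((0.22275499715574654, 0.14843220585854056), 1.0061223312384553)
1 ((-0.06281309182483596, 0.11618259884559379), 1.0277007586426206)
2 ((-0.2788436914111685, -0.3143836435387186), 0.9597696372204356)
```

All three lengths shifted between the before and after views by about what a 5 mm drop predicts, so they are home. Now I lower the roller onto the mat.

```bash
python3 -m creep '[[-0.06,0,0.4,0,0],[-0.06,0.01,0.6,0,0],[0,0,0.6,0,0],[0,0,0.35,0,0],[0,0,0.1,0,0],[0,0,0.08,0,0],[0,0,0.05,0,0],[0,0,0.02,0,0],[0,0,0,0,0]]'
```

```text
time: 19.4
tool_pos: [0.4995, -0.1758, 0.0865]
tcp_rot: [1.724, 2.626, 0.0]
wrist_force: [0.7, 0.2, -3.5]
width: 0.276
grip_force: 113.0
```

```bash
python3 -m creep '[[0,0,0.02,0,0],[0,0,0.02,0,0],[0,0,0.02,0,0],[0,0,0,0,0]]'
```

```text
time: 19.9
tool_pos: [0.5003, -0.1757, 0.0845]
tcp_rot: [1.723, 2.625, 0.002]
wrist_force: [-0.9, 2.3, 4.9]
width: 0.275
grip_force: 114.3
```

```bash
python3 -m creep '[[0,0,-0.02,0,0.3],[0,0,0,0,0.36],[0,0,0,0,0.45],[0,0,0,0,0.6],[0,0,0,0,0.8],[0,0,0,0,1],[0,0,0,0,1],[0,0,0,0,1],[0,0,0,0,1]]' 40
python3 -m creep '[[0,0,-0.2,0,1],[0,0,-0.4,0,1],[0,0,-0.6,0,1],[0,0,-0.6,0,1],[0,0,-0.6,0,1],[0,0,-0.6,0,1],[0,0,0,0,1]]'
python3 - <<'E'
from h import *
for n in ("top","scene","wrist"):
    c=bot.read_camera(n)
    print(n,[(np.round(d["bbox"]).tolist(),round(d["score"],2)) for d in bot.look_for("roller",c)])
    cv2.imwrite(f"pics/end_{n}.png",c["pixels"][:,:,::-1])
cv2.imwrite("pics/end.png",np.vstack([cv2.resize(cv2.imread(f"pics/end_{n}.png"),(400,300)) for n in("wrist","scene")]))
E
```

```text
time: 21.02
tool_pos: [0.4992, -0.1756, 0.0841]
tcp_rot: [1.724, 2.626, -0.0]
wrist_force: [0.3, -0.2, -0.3]
width: 1.001
grip_force: 0.0
time: 21.9
tool_pos: [0.5013, -0.1765, 0.2381]
tcp_rot: [1.72, 2.62, 0.002]
wrist_force: [-0.3, -0.2, -0.5]
width: 1.002
grip_force: 0.0
top [([452.0, 190.0, 487.0, 220.0], 0.97), ([416.0, 298.0, 428.0, 318.0], 0.71), ([350.0, 183.0, 363.0, 198.0], 0.51)]
scene [([138.0, 141.0, 171.0, 182.0], 0.86), ([217.0, 145.0, 248.0, 194.0], 0.76), ([177.0, 99.0, 214.0, 156.0], 0.75), ([262.0, 94.0, 283.0, 141.0], 0.68)]
wrist [([73.0, 141.0, 174.0, 187.0], 0.83), ([204.0, 245.0, 250.0, 334.0], 0.82), ([310.0, 272.0, 356.0, 348.0], 0.72)]
```

View pics/end.png

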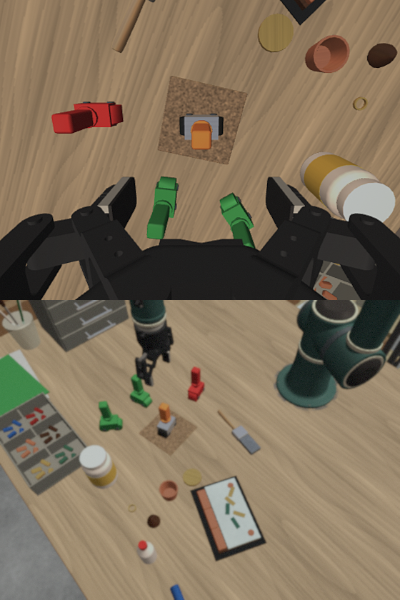

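The roller stands upright in the middle of the mat (wrist view, about (201,130) in the composite). The gripper is open and clear of it.

```bash
python3 -c "
from workcell import bot
print(bot.finish_job())"
```

```text
the job is handed in; nothing more can be done
None
```

The job is handed in: one continuous roll at about 19 N brought all three copper lengths fully home, judging by the force and the before/after pictures, and the orange roller stands upright on the cork mat, released, at about 22 s.

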